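Feel along the lids for the jar that did not seal

TASK

The jars of bottled tomatoes in a row on the chopping board have cooled: go along the row from its left end to its right end (as you see it), one jar after the other, gently resting a fingertip for a moment on the button in the middle of every lid. Three lids are sealed, their buttons low and hard; one button has popped up and springs: when you have felt them all, press that one fully down with a fingertip and finish while still holding it down, so that I can see which jar must be eaten first. Only touch the lids: do not grasp, lift, shift or tip the jars, and leave the tomato, the garlic and the teaspoon alone.

Things in the scene. Friction and masses are not known exactly. Their poses are not given: they have to be found in the camera images.
- board: wooden chopping board, 220 (its x) x 340 (its y) x 21.5 mm, lying loose and flat on the worktop (1 kg); origin at the centre of its underside. The row of jars stands on it along its y axis, 55 mm off its middle towards its -x side (the robot); its +y end is the left end as seen from the robot, whatever the small turn of the board
- jar_a: a sealed jar: clear glass jar of bottled cherry tomatoes with a gold-coloured twist-off lid, 66 mm in diameter (lid 60 mm), 104 mm high to the flat top of the lid, about 0.4 kg, standing loose on the board; origin at the centre of its underside, z up. Neighbours in the row stand about 78 mm apart; which jar has which place in the row changes
- jar_b: a sealed jar: clear glass jar of bottled cherry tomatoes with a gold-coloured twist-off lid, 66 mm in diameter (lid 60 mm), 104 mm high to the flat top of the lid, about 0.4 kg, standing loose on the board; origin at the centre of its underside, z up. Neighbours in the row stand about 78 mm apart; which jar has which place in the row changes
- jar_c: the jar that did not seal: clear glass jar of bottled cherry tomatoes with a gold-coloured twist-off lid, 66 mm in diameter (lid 60 mm), 104 mm high to the flat top of the lid, about 0.4 kg, standing loose on the board; origin at the centre of its underside, z up. Neighbours in the row stand about 78 mm apart; which jar has which place in the row changes
- jar_d: a sealed jar: clear glass jar of bottled cherry tomatoes with a gold-coloured twist-off lid, 66 mm in diameter (lid 60 mm), 104 mm high to the flat top of the lid, about 0.4 kg, standing loose on the board; origin at the centre of its underside, z up. Neighbours in the row stand about 78 mm apart; which jar has which place in the row changes
- button_a: lid button of jar_a: round, gold-coloured, 30 mm in diameter, in the middle of the lid, drawn down by the vacuum, so that its top stands only 1.6 mm above the lid (105.6 mm above the jar's underside). Stiff: it gives less than 1 mm, about 8 N at that. Origin at its centre, level with the lid's top, z up
- button_b: lid button of jar_b: round, gold-coloured, 30 mm in diameter, in the middle of the lid, drawn down by the vacuum, so that its top stands only 1.6 mm above the lid (105.6 mm above the jar's underside). Stiff: it gives less than 1 mm, about 8 N at that. Origin at its centre, level with the lid's top, z up
- button_c_top (a point): centre of the top of the popped-up lid button of jar_c: a round gold-coloured button of 30 mm diameter in the middle of the lid; its top stands 4.5 mm above the lid (108.5 mm above the jar's underside) and moves down with it as it is pressed
- button_c (a joint): how far that popped-up button is pressed down, in m: 0 sprung fully up, 0.003 fully down (its top then still 1.5 mm above the lid). It springs back when let go; it takes 1 N to start and 4 N to hold fully down
- button_d: lid button of jar_d: round, gold-coloured, 30 mm in diameter, in the middle of the lid, drawn down by the vacuum, so that its top stands only 1.6 mm above the lid (105.6 mm above the jar's underside). Stiff: it gives less than 1 mm, about 8 N at that. Origin at its centre, level with the lid's top, z up
- tomato: tomato, 75 mm wide and 79 mm high, left of the board; a bystander, to be left alone; origin at the centre of its underside
- garlic: garlic bulb, 53 mm wide and high, left of the board near its front corner; a bystander, to be left alone; origin at the centre of its underside
- teaspoon: teaspoon, 130 x 27 x 11 mm, lying on the board behind the jars; a bystander, to be left alone; origin at the centre of its underside

How it is judged:
By the outcome, as a careful person would: the job done as asked, in the order asked, and still so for the second after the job is handed in, while the arm keeps its last pose, push and grip.
It also fails if it takes over 59 s, if anything falls off the work surface, if the arm or the gripper's body presses on something with over 40 N, if the wrist force passes 120 N, or if a joint passes its speed limit or range.

ROBOT

A 6-joint arm with a two-finger parallel gripper is mounted at the origin on a cart in front of the work surface, level with it; the furniture and walls round the work are solid. World frame = base frame: x ahead of the robot, y to its left, z up, the work surface at z = 0. Lengths are in m, angles in degrees, forces in N, time in s.
With the tool pointing down it reaches from about 0.325 to 0.85 m from the base axis. Payload 15.5 kg.
Tool frame: the origin (TCP) lies at the very end of the fingers, on their centre line; the grasp point (between the pads) lies arm.grip_depth behind it (arm.grip_depth is the distance from the TCP to the grasp point, in m); z points along the fingers, y is the line along which they close (so a half turn about z gives the same grasp; the last joint's range is limited). The gripper opens to 91 mm and grips with 3 to 60 N. Pads are 32 mm wide; open, the fingers measure 118 mm over their backs; the gripper's body (76 mm by 178 mm) begins 60 mm behind the grasp point.
Start: joints at [-80.071, 28.281, 77.091, -0, 74.628, -5.472], TCP at [0.166, -0.603, 0.214] pointing down, gripper open.
Joint ranges: [-166.48, 166.48], [-47.26, 123.95], [12.59, 153.08], [-70.14, 250.14], [6.76, 159.57], [-176.63, 176.63]. Speed limits (degrees/s): [108.29, 108.29, 147.25, 172.46, 172.46, 172.46].

INTERFACE

Orientations are given as a 3x3 rotation matrix whose columns are the frame's x, y, z axes.
In Python, from rig import arm gives the robot as it stands. Calls block until the motion is done:
- arm.move_to(position, orientation): joint-space move of the TCP to a pose.
- arm.move_l(position, orientation=None, feed=0.15): straight line of the TCP; orientation=None keeps the orientation; feed is the mean speed in m/s.
- arm.move_joints(angles): joint-space move.
- arm.grip(opening): finger opening in m; the grip force is fixed at half the most; returns when the fingers have stopped.
- arm.sleep(seconds).
- arm.solve_ik(position, orientation): joint angles nearest the present ones, or None.
- arm.snapshot(name): name is "side" or "top"; returns the picture (420x560x3 uint8, red, green, blue); there is no depth.
- arm.get_calibration(name): a dict with "intrinsics" (3x3 intrinsics, pixels), "k1" (the pictures are not rectified: a ray, as slopes to the right and down, at radius r is drawn at 1 + k1 r^2 times it, then the intrinsics apply), "cam_to_world" (4x4, takes a point from camera to world coordinates). Camera axes: x right, y down, z forward; pixel columns grow to the right and rows downward; lengths in m; the calibration is good to about 2 mm. A picture is of the moment at which its call begins. get_calibration takes no time and is no camera call.
A pose or a line that the arm cannot do raises arm.Unreachable and nothing moves.
- arm.sign_off(): hands the job in; it is judged then, once.
Readings, each from a call of its own:
- arm.current_t(): time.
- arm.current_joint_positions(): joint angles.
- arm.current_dq(): joint speeds.
- arm.current_tau(): joint torques, N m.
- arm.current_ee_pos(): TCP position.
- arm.current_tool_rot(): TCP orientation.
- arm.current_force(): force on the tool from outside, world axes, zero at the start.
- arm.current_torque(): the same for the moment, N m.
- arm.current_width(): finger opening in m.
- arm.current_grasp_force(): force on a finger pad.
Only numpy, scipy, OpenCV 4.12 (cv2) and the standard library are available. Lean on these libraries where they do the work, as an engineer would, in place of code of your own. Each camera call takes 0.05 s, during which the arm holds its last target. There are 200 camera calls.

## Working session

There is one attempt and no reset: what is moved stays moved. The work goes in short steps, each a Python script; the robot and the scene stay as the last script left them, time stands still between calls to the robot, and variables do not carry over. Pictures are saved under pics/ and viewed, at most 10 in all, crops included, and the job is handed in when it is done.

```bash
mkdir -p pics; ls; python3 - <<'E'
from rig import arm
import cv2
for n in("top","side"):
    cv2.imwrite(f"pics/{n}0.png",arm.snapshot(n)[:,:,::-1]); c=arm.get_calibration(n); print(n,c)
print(arm.grip_depth,arm.current_t(),arm.current_width(),arm.current_tool_rot())
E
```

```text
pics
top {'intrinsics': array([[521.85705515,   0.        , 275.42109354],
       [  0.        , 521.85705515, 202.93016602],
       [  0.        ,   0.        ,   1.        ]]), 'k1': -0.08401197916121263, 'cam_to_world': array([[ 0.01761028, -0.98722064,  0.15838337,  0.37382556],
       [-0.99981914, -0.01624975,  0.00988116,  0.26783485],
       [-0.00718119, -0.15852874, -0.98732825,  1.00457243],
       [ 0.        ,  0.        ,  0.        ,  1.        ]])}
side {'intrinsics': array([[447.89931576,   0.        , 273.27824778],
       [  0.        , 447.89931576, 203.74222435],
       [  0.        ,   0.        ,   1.        ]]), 'k1': -0.06290398059942279, 'cam_to_world': array([[-0.91301378, -0.21584525,  0.34614544,  0.21956085],
       [-0.40781231,  0.46269025, -0.7871511 ,  0.9414324 ],
       [ 0.0097447 , -0.85984217, -0.51046692,  0.55571896],
       [ 0.        ,  0.        ,  0.        ,  1.        ]])}
0.0188 0.1 0.09102981642832005 [[ 9.64099932e-01  2.65539629e-01 -1.59937082e-04]
 [ 2.65539649e-01 -9.64099378e-01  1.04067843e-03]
 [ 1.22146123e-04 -1.04578764e-03 -9.99999446e-01]]
```

View pics/top0.png

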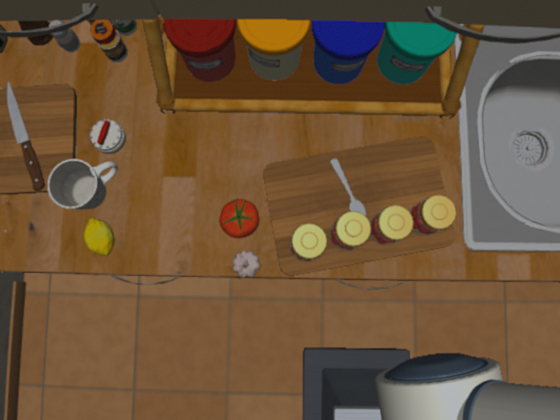

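View pics/side0.png

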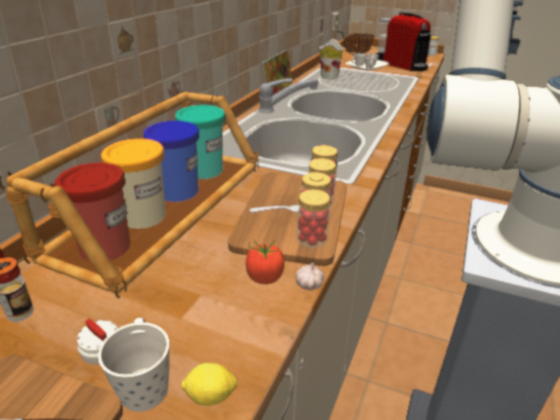

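The top view shows the four lids at about (309,241), (352,229), (395,224) and (437,214), with the tomato at (239,218), the garlic at (246,264) and the spoon at (348,190). The left end of the row (+y) is on the image's left. The side view agrees. Next I'll fit the lid outlines.

```bash
cat > loc.py <<'E'
import numpy as np, cv2
def ray(c,uv):
    K=c["intrinsics"]; p=cv2.undistortPoints(np.float64(uv).reshape(-1,1,2),K,np.array([c["k1"],0,0,0.]))[:,0]
    d=np.c_[p,np.ones(len(p))]@c["cam_to_world"][:3,:3].T
    return c["cam_to_world"][:3,3],d
def at_z(c,uv,z):
    o,d=ray(c,uv); return o+d*((z-o[2])/d[:,2])[:,None]
def project(c,P):
    T=np.linalg.inv(c["cam_to_world"]); r=cv2.Rodrigues(T[:3,:3])[0]
    return cv2.projectPoints(np.float64(P),r,T[:3,3],c["intrinsics"],np.array([c["k1"],0,0,0.]))[0][:,0]
E
python3 - <<'E'
import cv2,numpy as np
from rig import arm
from loc import *
im=cv2.imread("pics/top0.png"); c=arm.get_calibration("top")
h=cv2.cvtColor(im,cv2.COLOR_BGR2HSV)
m=cv2.inRange(h,(22,70,140),(36,255,255)); m[:190]=0;m[265:]=0;m[:,:285]=0;m[:,465:]=0
m=cv2.morphologyEx(m,cv2.MORPH_CLOSE,np.ones((5,5)))
P=[]
for k in cv2.findContours(m,cv2.RETR_EXTERNAL,cv2.CHAIN_APPROX_NONE)[0]:
    if cv2.contourArea(k)<200: continue
    w=at_z(c,cv2.convexHull(k).reshape(-1,2),0.1255)[:,:2]
    (x,y),r=cv2.minEnclosingCircle(np.float32(w*1000))
    e=cv2.fitEllipse(np.float32(at_z(c,k.reshape(-1,2),0.1255)[:,:2]*1000))
    P.append([e[0][0],e[0][1]]); print(np.round([x,y,2*r]),np.round(e[0]),np.round(e[1]))
P=np.array(sorted(P,key=lambda p:-p[1])); print(P.round(1),np.diff(P,axis=0).round(1),np.linalg.norm(np.diff(P,axis=0),axis=1))
cs=arm.get_calibration("side")
uv=project(cs,np.c_[P/1000,np.full(len(P),.1255)]); print(uv)
t=cv2.resize(im[195:275,280:470],None,fx=4,fy=4,interpolation=2)
s=cv2.imread("pics/side0.png")
for u in uv: cv2.circle(s,tuple(int(q) for q in u),1,(255,0,0),-1)
s=cv2.resize(s[135:215,240:430],None,fx=4,fy=4,interpolation=2)
cv2.imwrite("pics/z.png",np.r_[t,s][:600])
E
```

```text
[452. 219.  58.] [452. 219.] [56. 56.]
[474. 144.  58.] [474. 144.] [56. 57.]
[486.  72.  58.] [486.  72.] [56. 56.]
[505.  -4.  58.] [505.  -3.] [55. 56.]
[[452.  218.9]
 [474.1 144.2]
 [485.7  71.6]
 [504.9  -3. ]] [[ 22.1 -74.7]
 [ 11.5 -72.6]
 [ 19.2 -74.6]] [77.89793763 73.51741474 77.07311259]
[[313.57203933 196.24306831]
 [315.62150063 177.95573729]
 [321.57020514 163.34936253]
 [323.99515488 149.5661251 ]]
```

View pics/z.png

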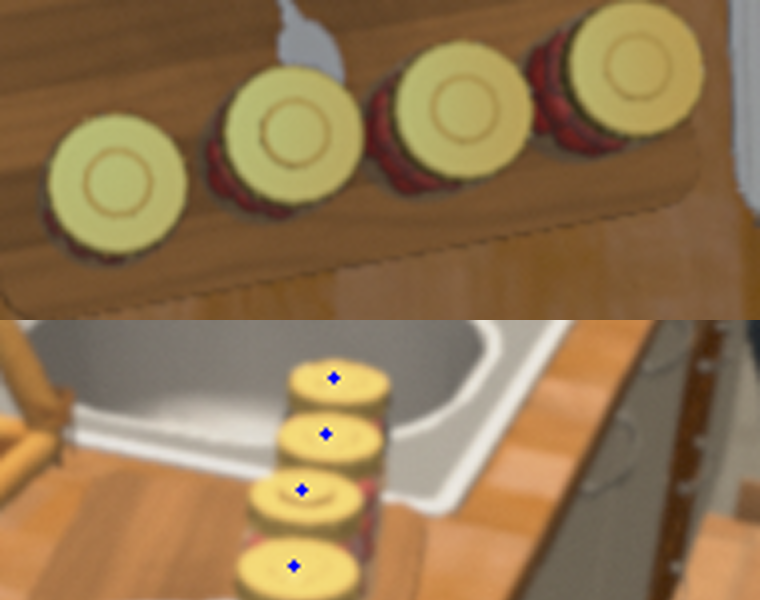

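The projections from the top view land on the lids in the side view to about 2 mm. Lids come out at 56–58 mm (60 nominal) and the spacing at 73–78 mm, so the fit is good. The second lid from the left casts a shadow, so it's probably the popped one. I'll check that by touch.

```bash
cat > feel.py <<'E'
import numpy as np
from rig import arm
R=np.diag([1.,-1,-1])
P=np.array([[.4520,.2189],[.4741,.1442],[.4857,.0716],[.5049,-.0030]])
def descend(x,y,fstop,z,zmin,step=.0005):
    """Step down from z until the upward force passes fstop; prints the force trace."""
    f0=arm.current_force()[2]; tr=[]
    while z>zmin:
        z-=step; arm.move_l([x,y,z],R,feed=.02)
        f=arm.current_force()[2]-f0; tr.append((round(arm.current_ee_pos()[2]*1e3,2),round(f,2)))
        if f>fstop: break
    print(tr[-9:],"t",round(arm.current_t(),2)); return z
E
python3 - <<'E'
from feel import *
arm.grip(0.0); print(arm.current_width())
x,y=P[0]
arm.move_to([x,y,.22],R); print(arm.current_t())
arm.move_l([x,y,.150],R,feed=.1); arm.move_l([x,y,.134],R,feed=.04); arm.sleep(.2)
print([arm.current_force().round(2) for _ in range(2)],arm.current_ee_pos())
descend(x,y,1.5,.134,.1255)
arm.sleep(.4); print(arm.current_force().round(2),arm.current_ee_pos().round(4),arm.current_t())
E
```

```text
0.0008617117012576835
4.5167
[array([ 0.07,  0.06, -0.22]), array([ 0.07,  0.06, -0.22])] [0.45213755 0.21895089 0.13417069]
[(np.float64(130.94), np.float64(-0.92)), (np.float64(130.49), np.float64(-0.39)), (np.float64(129.96), np.float64(0.83)), (np.float64(129.49), np.float64(0.18)), (np.float64(128.97), np.float64(0.56)), (np.float64(128.46), np.float64(-0.27)), (np.float64(127.96), np.float64(-0.67)), (np.float64(127.45), np.float64(0.43)), (np.float64(127.07), np.float64(3.14))] t 9.62
[-1.33 -0.6   3.19] [0.452  0.2189 0.127 ] 10.0167
```

Jar 1 is sealed: contact at 127.0 mm, stiff, 3.2 N, where a sealed button should be. On to the next three.

```bash
python3 - <<'E'
from feel import *
x,y=P[0]; arm.move_l([x,y,.145],R,feed=.06)
for x,y in P[1:]:
    arm.move_l([x,y,.145],R,feed=.1); arm.move_l([x,y,.1325],R,feed=.04); arm.sleep(.2)
    descend(x,y,1.7,.1325,.1255)
    arm.sleep(.4); print(arm.current_force().round(2),arm.current_ee_pos().round(4),arm.current_t())
    arm.move_l([x,y,.145],R,feed=.06)
import cv2
cv2.imwrite("pics/t1.png",arm.snapshot("top")[:,:,::-1])
E
```

```text
[(np.float64(132.02), np.float64(-0.11)), (np.float64(131.47), np.float64(-0.74)), (np.float64(130.97), np.float64(-1.36)), (np.float64(130.47), np.float64(0.7)), (np.float64(130.02), np.float64(-0.4)), (np.float64(129.52), np.float64(1.42)), (np.float64(129.0), np.float64(1.81))] t 13.8
[ 0.21 -0.39  1.1 ] [0.4741 0.1442 0.129 ] 14.2
[(np.float64(130.97), np.float64(-0.3)), (np.float64(130.46), np.float64(0.3)), (np.float64(129.98), np.float64(0.62)), (np.float64(129.47), np.float64(-0.31)), (np.float64(128.96), np.float64(-0.04)), (np.float64(128.46), np.float64(-0.36)), (np.float64(127.96), np.float64(-0.31)), (np.float64(127.46), np.float64(-0.28)), (np.float64(127.06), np.float64(2.46))] t 18.91
[-0.97  0.84  3.92] [0.4857 0.0716 0.127 ] 19.3083
[(np.float64(130.47), np.float64(-0.81)), (np.float64(129.98), np.float64(-0.93)), (np.float64(129.47), np.float64(-1.08)), (np.float64(128.98), np.float64(-1.13)), (np.float64(128.47), np.float64(-0.22)), (np.float64(127.98), np.float64(-1.06)), (np.float64(127.48), np.float64(-0.06)), (np.float64(127.07), np.float64(1.67)), (np.float64(126.65), np.float64(6.15))] t 24.33
[-1.14  0.54  5.65] [ 0.505  -0.003   0.1267] 24.7333
```

View pics/t1.png

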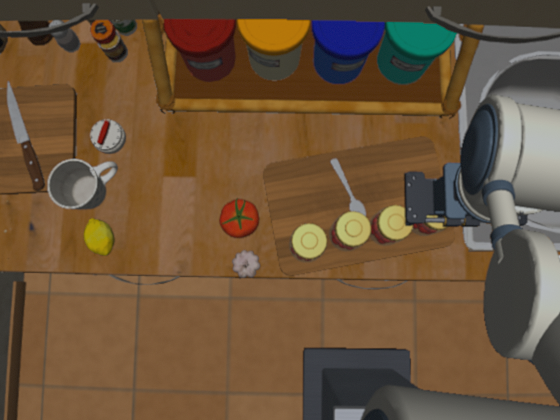

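All jars are still where they were in the top view; lids 1–3 are at (309,241), (352,229) and (395,224). Jar 2 met the finger early, 1.0 mm into a soft press at 129.0 mm. Jars 1, 3 and 4 were hard at about 127 mm. I'll go back to jar 2 and press it fully down.

```bash
python3 - <<'E'
from feel import *
x,y=P[1]
arm.move_l([x,y,.145],R,feed=.15); arm.move_l([x,y,.1315],R,feed=.04); arm.sleep(.2)
descend(x,y,7,.1315,.1252,step=.0006)
arm.sleep(.5)
F=[]
for _ in range(6): F.append(arm.current_force().round(2)); arm.sleep(.1)
print(np.mean(F,0),np.std(F,0),arm.current_ee_pos().round(5),arm.current_t())
import cv2
s=arm.snapshot("side")[:,:,::-1]
cv2.imwrite("pics/s2.png",cv2.resize(s[110:260,220:420],None,fx=4,fy=4,interpolation=2))
E
```

```text
[(np.float64(130.9), np.float64(0.0)), (np.float64(130.29), np.float64(-0.21)), (np.float64(129.73), np.float64(1.6)), (np.float64(129.12), np.float64(1.97)), (np.float64(128.49), np.float64(2.16)), (np.float64(127.89), np.float64(3.34)), (np.float64(127.29), np.float64(3.91)), (np.float64(127.07), np.float64(12.54))] t 29.07
[-2.51500000e+00  8.33333333e-03  1.20800000e+01] [0.55259238 0.27966746 0.76711581] [0.47418 0.14423 0.12708] 30.175
```

View pics/s2.png

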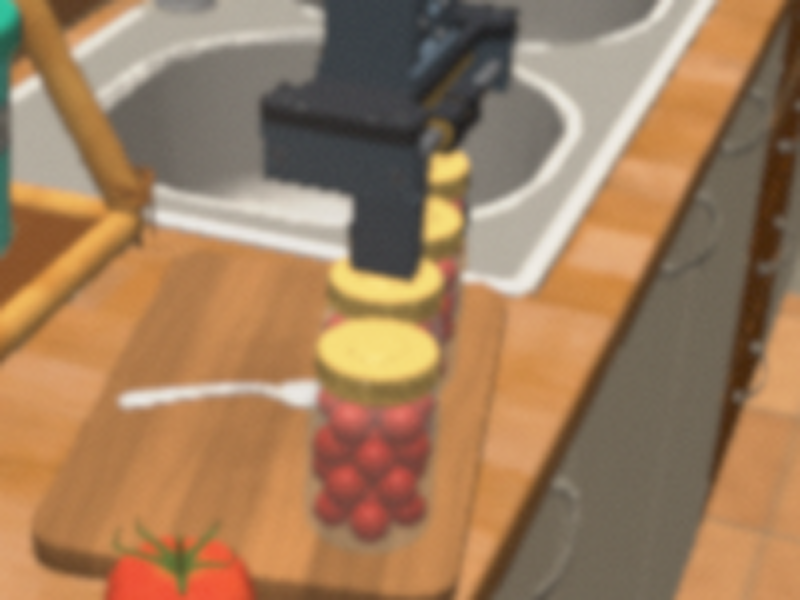

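The picture shows the fingertip on the second jar's lid at about (385,270) in the crop, with every jar upright. The force rose along the spring to 4 N, then met the hard stop at 127.1 mm and holds at 12 N, so the button is fully down.

```bash
python3 -c "
from rig import arm
print(arm.sign_off())"
```

```text
the job is handed in; nothing more can be done
None
```

I felt all four lids from left to right; the second jar from the left is the unsealed one, and the job is handed in with its button held fully down (about 12 N).

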